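Bed the worry cube down on its slips in the hobby vise

TASK

The beech worry cube in the small vise has crept up and stands crooked above the two aluminium slips that should carry it for sanding. Push each slip in endways until it stands out about equally on both sides of the cube, then press the cube down on its top until it pinches both slips, never with more than about 3 kg (30 N), and take the hand away. Last, push gently on the end of either slip to check that it no longer slides; leave both slips where they are, and the toys on the tiers undisturbed.

Things in the scene. Friction and masses are not known exactly. Their poses are not given: they have to be found in the camera images.
- stand: Fixed white three-tier stand on the table, 620 mm wide (y). Origin: under the middle tier's centre; tiers step down away from the robot (+x): top tier x = -225 to -125 mm, 100 mm high; middle tier x = -125 to 125 mm, 60 mm high; low tier x = 125 to 235 mm, 30 mm high.
- vise: Small grey vise fixed on the stand's middle tier. Origin: centre of its underside; z up, y along slips and jaws (about world y), x from near to far jaw. Base 112 x 130 x 18 mm; jaws at x = +-30 to +-50 mm, 66 mm long, tops at z = 78. Slip channels at x = -17 and +17 mm, 110 mm long, rib tops z = 28, floors z = 22: rubber, about 8 N/mm each. Screw and cross bar reach x = 96 mm at z = 45.
- slip_near: Loose aluminium slip in the channel at vise x = -17 mm (nearer the robot): 10 mm wide, 140 mm long (own y), 20 mm tall, 75 g. Origin: centre of its underside, at vise z = 22 mm. Starts drawn out 15 to 38 mm to vise +y; right when centred at vise y = 0, standing out 45 mm each side of the cube. Loose, it slides at under 1 N; pinched, it resists a few N.
- slip_far: Same slip in the channel at vise x = +17 mm; starts drawn out 15 to 38 mm toward -y of the vise.
- cube: Beech cube, 50 mm, held by friction between the jaws at vise x = y = 0. Origin: centre of its underside, z up. Slides only up/down and rocks (to 0.06 rad) about vise y. A 46 mm square foot sticks out 0 to 10 mm below it (unknown, fixed), so it seats with its underside at vise z = 42 to 52; starts at 56 to 59. Jaw drag about 10 N holds it; 18 to 26 N mid top levels it and leaves both slips pinched.
- nubby_ball: Bystander: orange nubby ball, 61 mm across the nubs, on the top tier; origin centre of its underside.
- gear_puzzle: Bystander: green gear puzzle, 68 x 100 x 22 mm, on the top tier; origin centre of its underside.
- spinner: Bystander: black three-armed fidget spinner, 82 mm across, 14 mm high, on the low tier; origin centre of its underside.
- bead: Bystander: clear glass bead, 30 mm across, 24 mm high, on the low tier; origin centre of its underside.
Things that resemble listed ones, but are neither listed nor needed, are in the scene too. What is shaped like the slip_far but green or turquoise is not meant.

How it is judged:
On the way, in this order (a step that is already met when the one before it is completed fails the run):
1. both slips are pushed in to stand out equally, within 7 mm, on both sides (y of slip_near in the frame of vise between -0.007 and 0.007 m and y of slip_far in the frame of vise between -0.007 and 0.007 m and z of each of slip_near, slip_far in the frame of vise below 0.026 m), for 0.1 s.
2. the cube pinches both slips (over 1.2 N on each) with the hand off the cube (contact force between cube and slip_near above 1.2 N and contact force between cube and slip_far above 1.2 N and contact force between each of the fingers, the arm and cube below 0.3 N and y of slip_near in the frame of vise between -0.007 and 0.007 m and y of slip_far in the frame of vise between -0.007 and 0.007 m), for 0.2 s.
3. either slip is pushed with over 1 N and stays, still pinched ((contact force between the fingers and slip_near above 1 N or contact force between the fingers and slip_far above 1 N) and contact force between cube and slip_near above 1.2 N and contact force between cube and slip_far above 1.2 N and y of slip_near in the frame of vise between -0.007 and 0.007 m and y of slip_far in the frame of vise between -0.007 and 0.007 m), for 0.05 s.
At the end, for the whole second after the job is handed in: Both slips lie in their channels with their centres within 7 mm of the vise's middle (vise y = 0), at rest, and the cube, untouched, presses on each of them with more than 1.2 N (all of step 2 and z of each of slip_near, slip_far in the frame of vise below 0.026 m and linear speed of each of slip_near, slip_far below 0.01 m/s).
It fails at once if the cube is pressed with more than 30 N (contact force between any of the fingers, the arm and cube above 30 N).
It fails at once if a slip is pushed harder than 20 N (contact force between the fingers and slip_near above 20 N or contact force between the fingers and slip_far above 20 N).
It fails at once if a toy is shifted by more than 20 mm (distance of any of nubby_ball, gear_puzzle, spinner, bead from where it was at the start of the episode above 0.02 m).
It also fails if it takes over 64 s, if anything falls off the work surface, if the arm or the gripper's body presses on something with over 40 N, if the wrist force passes 120 N, or if a joint passes its speed limit or range.

ROBOT

A 6-joint arm with a two-finger parallel gripper is mounted at the origin on the work surface. World frame = base frame: x ahead of the robot, y to its left, z up, the work surface at z = 0. Lengths are in m, angles in rad, forces in N, time in s.
With the tool pointing down it reaches from about 0.35 to 1 m from the base axis. Payload 7.1 kg.
Tool frame: the origin (TCP) lies between the finger pads; the fingertips stand 22 mm ahead of it and the grasp point (between the pads) lies 3 mm ahead of it; z points along the fingers, y is the line along which they close (so a half turn about z gives the same grasp; the last joint's range is limited). The gripper opens to 85 mm and grips with 20 to 120 N. Pads are 22 mm wide; open, the fingers measure 114 mm over their backs; the gripper's body (76 mm by 85 mm) begins 54 mm behind the grasp point. The pads swing forward as they close: fully open they stand 13 mm farther back than shut.
Start: joints at [-1.192, 0.423, 1.63, -0, 1.089, -0.019], TCP at [0.242, -0.576, 0.253] pointing down, gripper open.
Joint ranges: [-3, 3], [-0.9, 2.11], [0.09, 2.58], [-1.31, 4.45], [0.11, 2.69], [-2.54, 2.54]. Speed limits (rad/s): [2.39, 2.39, 3.01, 3.14, 3.14, 3.14].

INTERFACE

Orientations are given as a rotation vector (axis times angle).
In Python, from rig import manip gives the robot as it stands. The module is installed in compiled form; this text tells all that it offers. Calls block until the motion is done:
- manip.move_to(position, orientation): joint-space move of the TCP to a pose.
- manip.servo_line(position, orientation=None, rate=0.15): straight line of the TCP; orientation=None keeps the orientation; rate is the mean speed in m/s.
- manip.set_joints(angles): joint-space move.
- manip.command_gripper(opening, f_grip=None): finger opening in m; f_grip is the grip in N (None keeps the last); returns when the fingers have stopped.
- manip.hold(seconds).
- manip.solve_ik(position, orientation): joint angles nearest the present ones, or None.
- manip.camera(name): name is "side" or "top" or "wrist"; returns a dict with "image" (480x640x3 uint8, red, green, blue), "fx", "fy", "cx", "cy" (pixels), "k1" (the pictures are not rectified: a ray, as slopes to the right and down, at radius r is drawn at 1 + k1 r^2 times it, then the intrinsics apply), "cam_to_world" (4x4, takes a point from camera to world coordinates); the wrist camera has in their place "mount" (4x4, takes a point from camera to tool coordinates, whose origin is the TCP and whose axes are the flange's). Camera axes: x right, y down, z forward; pixel columns grow to the right and rows downward; lengths in m; the calibration is good to about 2 mm. A picture is of the moment at which its call begins: read the wrist's pose just before it. There is no depth.
A pose or a line that the arm cannot do raises manip.IKError and nothing moves.
- manip.sign_off(): hands the job in; it is judged then, once.
Readings, each from a call of its own:
- manip.get_time(): time.
- manip.get_joint_positions(): joint angles.
- manip.get_joint_vel(): joint speeds.
- manip.get_tau(): joint torques, N m.
- manip.get_position(): TCP position.
- manip.get_ee_rot(): TCP orientation.
- manip.get_contact_force(): force on the tool from outside, world axes, zero at the start.
- manip.get_torque(): the same for the moment, N m.
- manip.get_width(): finger opening in m.
- manip.get_grip_force(): force on a finger pad.
Only numpy, scipy, OpenCV 4.12 (cv2) and the standard library are available. Lean on these libraries where they do the work, as an engineer would, in place of code of your own. Each camera call takes 0.05 s, during which the arm holds its last target. There are 200 camera calls.

## Working session

There is one attempt and no reset: what is moved stays moved. The work goes in short steps, each a Python script; the robot and the scene stay as the last script left them, time stands still between calls to the robot, and variables do not carry over. Pictures are saved under pics/ and viewed, at most 10 in all, crops included, and the job is handed in when it is done.

```bash
mkdir -p pics
python3 - <<'E'
from rig import manip
import cv2,numpy as np,pickle
d={}
for n in("side","top","wrist"):
    c=manip.camera(n);d[n]=c;cv2.imwrite(f"pics/{n}0.png",c["image"][:,:,::-1])
    print(n,c["fx"],c["fy"],c["cx"],c["cy"],c["k1"],np.round(c.get("cam_to_world",c.get("mount")),3).tolist())
pickle.dump(d,open("c0.pkl","wb"))
print(manip.get_time(),manip.get_ee_rot(),manip.get_contact_force())
E
```

```text
side 440.55397140234226 440.55397140234226 329.637268533075 244.53675299503806 -0.0876254406388651 [[0.975, -0.108, 0.195, 0.322], [-0.222, -0.534, 0.816, -0.897], [0.016, -0.839, -0.545, 0.693], [0.0, 0.0, 0.0, 1.0]]
top 524.5601770043805 524.5601770043805 323.2770542196197 240.6376334451923 -0.010638781445371255 [[0.054, -0.975, 0.213, 0.288], [-0.999, -0.053, 0.013, 0.013], [-0.001, -0.214, -0.977, 1.267], [0.0, 0.0, 0.0, 1.0]]
wrist 428.0378975782238 428.0378975782238 316.810435592022 239.57744453423567 -0.08438396715362585 [[0.001, -0.955, -0.298, 0.076], [1.0, 0.0, 0.002, -0.0], [-0.002, -0.298, 0.955, -0.12], [0.0, 0.0, 0.0, 1.0]]
0.15 [-3.07842186e+00 -6.20505892e-01  3.63784365e-04] [ 0.17545311 -0.52261921 -1.1478616 ]
```

View pics/top0.png

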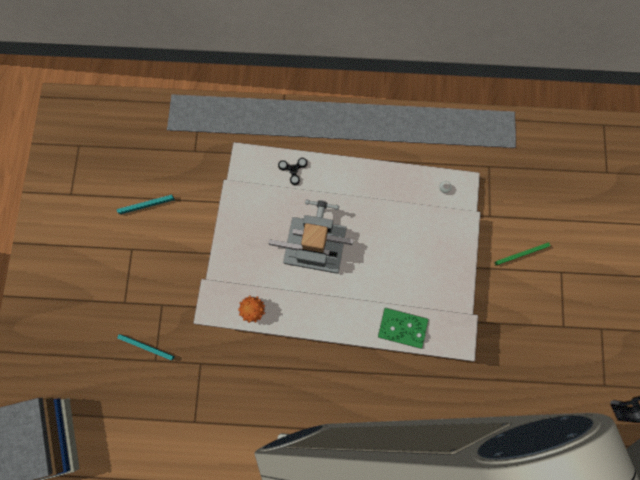

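View pics/side0.png

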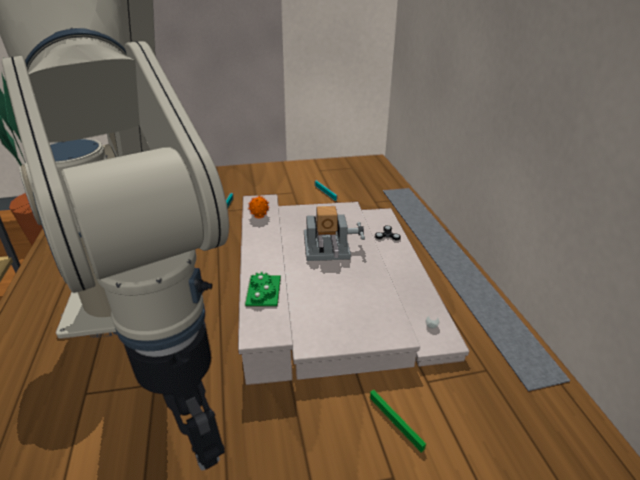

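```bash
cat > h.py <<'E'
from rig import manip
import cv2,numpy as np,pickle
from scipy.spatial.transform import Rotation as R
def ray(c,T,uv):
    K=np.array([[c["fx"],0,c["cx"]],[0,c["fy"],c["cy"]],[0,0,1]])
    p=cv2.undistortPoints(np.float64(uv).reshape(-1,1,2),K,np.array([c["k1"],0,0,0.]),).reshape(-1,2)
    return T[:3,3],np.c_[p,np.ones(len(p))]@T[:3,:3].T
def cast(c,T,uv,z):
    o,d=ray(c,T,uv); return o+d*((z-o[2])/d[:,2])[:,None]
def down(yaw): # tool z down, tool x at angle yaw in world
    c,s=np.cos(yaw),np.sin(yaw)
    return R.from_matrix(np.array([[c,s,0],[s,-c,0],[0,0,-1]])).as_rotvec()
def wrist(name):
    p=np.array(manip.get_position());r=R.from_rotvec(manip.get_ee_rot()).as_matrix()
    c=manip.camera("wrist");T=np.eye(4);T[:3,:3]=r;T[:3,3]=p;T=T@c["mount"]
    cv2.imwrite(f"pics/{name}.png",c["image"][:,:,::-1]);pickle.dump((c,T),open(name+".pkl","wb"))
    return c,T
E
python3 - <<'E'
from h import *
c=pickle.load(open("c0.pkl","rb"))["top"]
print(cast(c,c["cam_to_world"],[[314,232]],.167),cast(c,c["cam_to_world"],[[232,144],[480,173]],.03),cast(c,c["cam_to_world"],[[201,281],[476,316]],.1))
p=cast(c,c["cam_to_world"],[[314,232]],.167)[0]
for yaw in(0,np.pi):
    print(yaw,manip.solve_ik([p[0],p[1],.36],down(yaw)))
manip.move_to([p[0],p[1],.36],down(0))
wrist("w1");print(manip.get_position(),manip.get_time())
E
```

```text
[[0.54677225 0.04867972 0.167     ]] [[ 0.79518013  0.27251902  0.03      ]
 [ 0.75164468 -0.35034644  0.03      ]] [[ 0.43619429  0.29735664  0.1       ]
 [ 0.39136278 -0.31770302  0.1       ]]
0 [ 6.71169134e-02  2.00990220e-01  1.68766319e+00 -4.44089210e-16
  1.25293924e+00  1.63791324e+00]
3.141592653589793 [ 6.71169134e-02  2.00990220e-01  1.68766319e+00 -4.44089210e-16
  1.25293924e+00 -1.50367941e+00]
[0.54683992 0.04800212 0.35983957] 2.6917
```

View pics/w1.png

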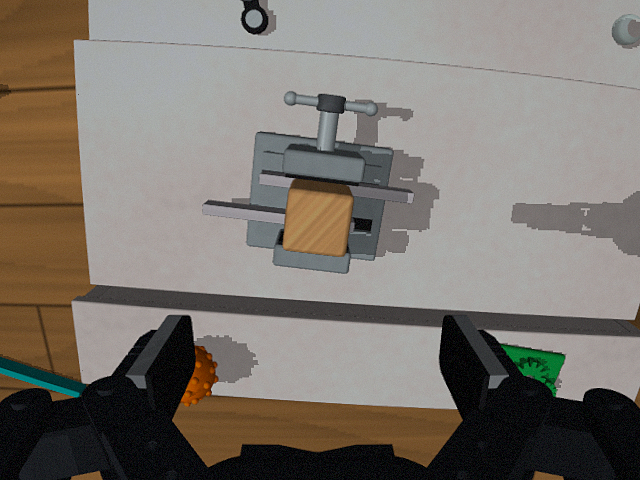

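Run:
```python
import cv2
i=cv2.imread("pics/w1.png")[90:280,195:425];cv2.imwrite("pics/w1c.png",cv2.resize(i,None,fx=3,fy=3,interpolation=cv2.INTER_CUBIC))
```

```text
(no output)
```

View pics/w1c.png

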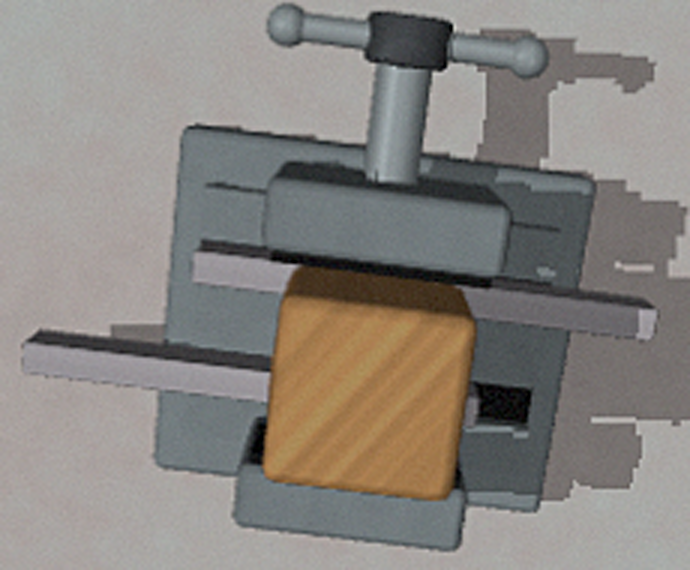

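Run:
```python
from h import *
c,T=pickle.load(open("w1.pkl","rb"))
f=lambda pts,z: cast(c,T,[[195+(x-1)/3,90+(y-1)/3] for x,y in pts],z)
b=f([(185,126),(596,180),(155,468),(538,511)],.078);print("base",b[:,:2].round(4).tolist(),b.mean(0))
j=f([(236,524),(460,549),(268,240),(503,272)],.138);print("jaw",j[:,:2].round(4).tolist(),j.mean(0))
n=f([(22,345),(22,372),(268,368),(268,400)],.102);fa=f([(655,307),(652,338),(195,253),(195,280)],.102)
print("near",n[:,:2].round(4).tolist());print("far",fa[:,:2].round(4).tolist())
k=f([(278,308),(476,318),(266,480),(446,498)],.166);print("cube",k[:,:2].round(4).tolist(),k.mean(0))
def a(p,q): d=(q-p)[:2]; return np.degrees(np.arctan2(d[0],-d[1]))
print("angles",a(b[0],b[1]),a(b[2],b[3]),a(j[0],j[1]),a(j[2],j[3]),a(n[1],n[3]),a(n[0],n[2]),a(fa[3],fa[1]),a(fa[2],fa[0]))
```

```text
base [[0.601, 0.1031], [0.5846, -0.0235], [0.4909, 0.1174], [0.4757, -0.0096]] [0.53807663 0.04684571 0.078     ]
jaw [[0.4938, 0.0848], [0.4861, 0.021], [0.5744, 0.0739], [0.5658, 0.0111]] [0.53001474 0.04768476 0.138     ]
near [[0.5379, 0.1518], [0.5295, 0.1525], [0.5306, 0.0774], [0.5206, 0.0777]]
far [[0.5494, -0.0388], [0.5399, -0.0385], [0.5655, 0.0982], [0.5575, 0.0985]]
cube [[0.5614, 0.0697], [0.5589, 0.0205], [0.5165, 0.0737], [0.5115, 0.0271]] [0.53706744 0.04775446 0.166     ]
angles -7.3570274745099695 -6.823309588794884 -6.864371136009233 -7.792274145490306 -6.834859743071635 -5.640577794074631 -7.31306742246628 -6.716495665954804
```

```bash
cat >> h.py <<'E'
th=np.radians(-7.0);C=np.array([.5385,.0467]);X=np.array([np.cos(th),np.sin(th)]);Y=np.array([-X[1],X[0]])
W=lambda x,y,z:np.r_[C+x*X+y*Y,.06+z]   # vise -> world
TIP=.022
E
python3 - <<'E'
from h import *
for s in(1,-1): print(s,manip.solve_ik(W(-.017,.14,.1),down(th+s*np.pi/2)))
o=down(th+np.pi/2)
manip.command_gripper(0)
manip.move_to(W(-.017,.14,.16),o)
manip.servo_line(W(-.017,.14,.031+TIP),o,rate=.2)
manip.hold(.2);fs=[]
for i in range(8): fs.append(manip.get_contact_force());manip.hold(.02)
print(np.mean(fs,0),np.std(fs,0),manip.get_time(),manip.get_position()-W(-.017,.14,.053))
manip.servo_line(W(-.017,.084,.031+TIP),rate=.05)
print(manip.get_contact_force()-np.mean(fs,0),manip.get_position()-W(-.017,.084,.053))
manip.servo_line(W(-.017,.14,.06),rate=.2);manip.servo_line(W(-.017,.14,.2),rate=.25)
manip.move_to(W(.017,-.13,.16),o)
manip.servo_line(W(.017,-.13,.031+TIP),o,rate=.2)
manip.servo_line(W(.017,-.084,.031+TIP),rate=.05)
print(manip.get_position()-W(.017,-.084,.053))
manip.servo_line(W(.017,-.13,.06),rate=.2);manip.servo_line(W(.017,-.13,.2),rate=.25)
manip.move_to(W(0.0,0,.30),down(th))
manip.hold(.2);wrist("w2");print(manip.get_time(),manip.get_contact_force())
i=cv2.imread("pics/w2.png")[90:280,195:425];cv2.imwrite("pics/w2c.png",cv2.resize(i,None,fx=3,fy=3,interpolation=cv2.INTER_CUBIC))
E
```

```text
1 [ 3.14468361e-01  4.68520514e-01  1.81534435e+00 -4.44089210e-16
  8.57727792e-01  4.36641409e-01]
-1 None
[-0.13413939 -0.09271878  0.12067565] [0.54563141 0.39765202 0.59664085] 5.5833 [0.00047354 0.00014901 0.00093725]
[ 0.31075847  0.11994708 -0.1308691 ] [7.70133986e-05 1.92705997e-04 1.83795463e-05]
[-8.05245420e-05 -1.09472157e-04 -7.81347251e-05]
13.7417 [-0.32412818 -0.31177017 -0.55870812]
```

View pics/w2c.png

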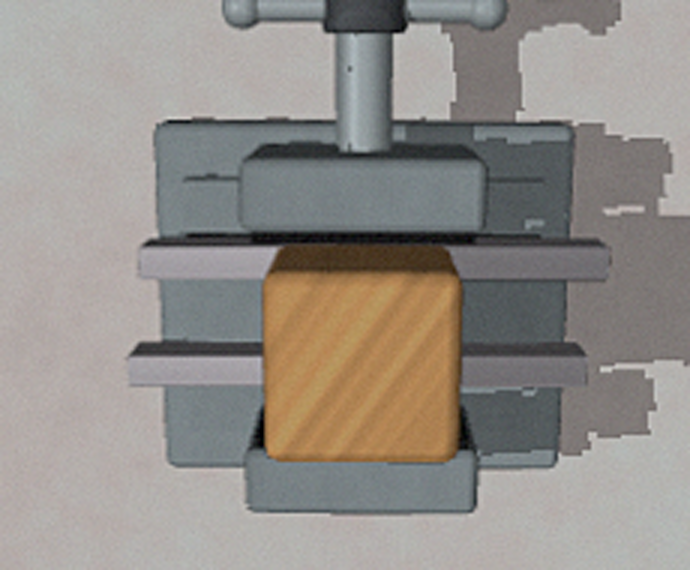

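Run:
```python
from h import *
def F(n=5):
    f=[]
    for i in range(n): f.append(manip.get_contact_force());manip.hold(.01)
    return np.mean(f,0)
z=.114+TIP
manip.servo_line(W(0,0,z),rate=.15);manip.hold(.3)
t=F(15)[2];print("tare",t,manip.get_time());log=[]
while z>.088+TIP:
    f=F()[2]-t
    if f>17: f=F(10)[2]-t
    log.append((round((z-TIP)*1e3,2),round(f,1)))
    if f>=21.5 or manip.get_time()>40: break
    z-= .0005 if f<12.5 else .0002
    manip.servo_line(W(0,0,z),rate=.01)
print(log,manip.get_position()[2]-.06-TIP)
manip.hold(.2);print(F(10)[2]-t)
manip.servo_line(W(0,0,z+.02),rate=.05);manip.servo_line(W(0,0,.3),rate=.3)
manip.hold(.2);wrist("w3");print(manip.get_time(),F())
i=cv2.imread("pics/w3.png")[90:280,195:425];cv2.imwrite("pics/w3c.png",cv2.resize(i,None,fx=3,fy=3,interpolation=cv2.INTER_CUBIC))
```

```text
tare -0.04302621518666253 15.4083
[(114.0, np.float64(0.1)), (113.5, np.float64(-0.3)), (113.0, np.float64(0.2)), (112.5, np.float64(0.1)), (112.0, np.float64(0.1)), (111.5, np.float64(0.1)), (111.0, np.float64(-0.4)), (110.5, np.float64(-0.2)), (110.0, np.float64(-0.1)), (109.5, np.float64(0.0)), (109.0, np.float64(-0.1)), (108.5, np.float64(4.4)), (108.0, np.float64(6.6)), (107.5, np.float64(7.7)), (107.0, np.float64(7.8)), (106.5, np.float64(8.3)), (106.0, np.float64(7.8)), (105.5, np.float64(7.7)), (105.0, np.float64(8.0)), (104.5, np.float64(8.3)), (104.0, np.float64(8.1)), (103.5, np.float64(8.1)), (103.0, np.float64(8.4)), (102.5, np.float64(8.4)), (102.0, np.float64(7.9)), (101.5, np.float64(8.0)), (101.0, np.float64(8.3)), (100.5, np.float64(9.9)), (100.0, np.float64(12.0)), (99.5, np.float64(15.2)), (99.3, np.float64(17.0)), (99.1, np.float64(18.2)), (98.9, np.float64(19.5)), (98.7, np.float64(20.5)), (98.5, np.float64(21.4)), (98.3, np.float64(22.7))] 0.10047867686927553
22.67878030934766
27.8417 [ 0.44593144 -0.34092157 -0.16829848]
```

View pics/w3c.png

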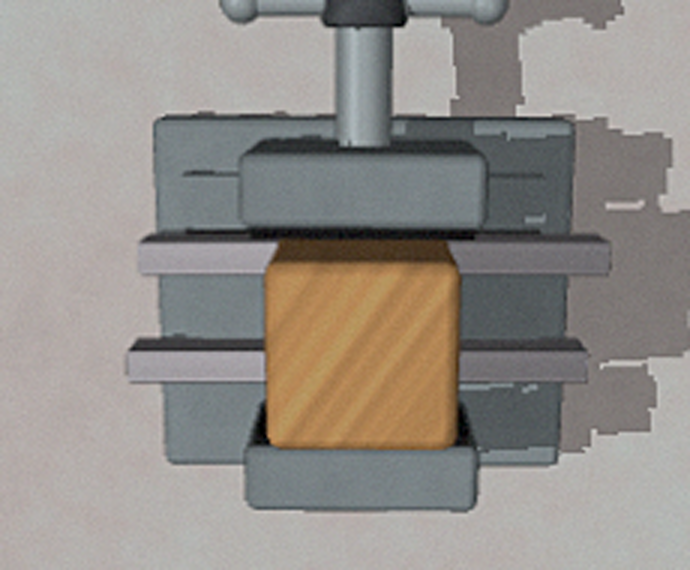

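Run:
```python
from h import *
Y3=np.r_[Y,0]
def F(n=8):
    f=[]
    for i in range(n): f.append(manip.get_contact_force());manip.hold(.01)
    return np.mean(f,0)@Y3
o=down(th+np.pi/2)
manip.move_to(W(.017,-.13,.16),o)
manip.servo_line(W(.017,-.13,.031+TIP),o,rate=.2)
y=-.088
manip.servo_line(W(.017,y,.031+TIP),rate=.1);manip.hold(.3);t=F(20);log=[]
while y<-.078:
    f=F()-t
    if f<-1.2: f=F(12)-t
    log.append((round(y*1e3,2),round(float(f),2)))
    if f<-2.0: break
    y+=.0003 if f>-.8 else .00015
    manip.servo_line(W(.017,y,.031+TIP),rate=.02)
manip.hold(.2);print(log,F(10)-t)
manip.servo_line(W(.017,-.13,.06),rate=.15);manip.servo_line(W(.017,-.13,.2),rate=.25)
manip.move_to(W(0,0,.30),down(th));manip.hold(.2);wrist("w4");print(manip.get_time())
i=cv2.imread("pics/w4.png")[90:280,195:425];cv2.imwrite("pics/w4c.png",cv2.resize(i,None,fx=3,fy=3,interpolation=cv2.INTER_CUBIC))
```

```text
[(-88.0, -0.05), (-87.7, 0.06), (-87.4, -0.12), (-87.1, 0.1), (-86.8, 0.0), (-86.5, -0.14), (-86.2, -0.04), (-85.9, -0.02), (-85.6, 0.05), (-85.3, 0.17), (-85.0, -0.23), (-84.7, 0.14), (-84.4, 0.15), (-84.1, 0.24), (-83.8, 0.0), (-83.5, 0.28), (-83.2, -1.34), (-83.05, -3.67)] -5.05726931184626
40.1417
```

View pics/w4c.png

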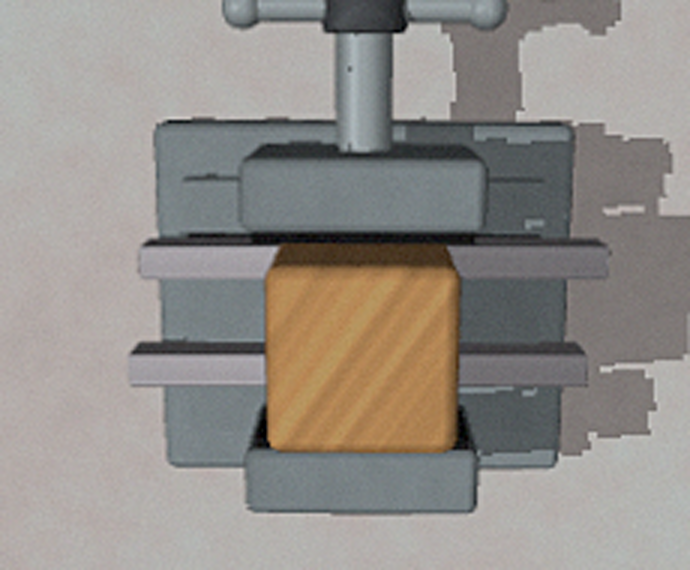

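```bash
python3 -c "
from rig import manip
print(manip.sign_off())"
```

```text
the job is handed in; nothing more can be done
None
```

I handed the job in after about 40 s of the 64 s limit: both slips stand about 1.5–3 mm off centre (by camera), the cube was pressed at about 22.7 N and released, and the far slip stayed put under a push of about 5 N. sign_off gave no verdict.

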